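# Finish a pinwheel layer of vial cartons on the skid

## Robot

A 6-joint arm with a two-finger parallel gripper is mounted at the origin on the work surface. World frame = base frame: x ahead of the robot, y to its left, z up, the work surface at z = 0. Lengths are in mm, angles in rad, forces in N, time in s.
With the tool pointing down it reaches from about 275 to 750 mm from the base axis. Payload 10.2 kg.
Tool frame: the origin (TCP) lies between the finger pads; the fingertips stand 19 mm ahead of it and the grasp point (between the pads) is the TCP; z points along the fingers, y is the line along which they close (so a half turn about z gives the same grasp; the last joint's range is limited). The gripper opens to 85 mm and grips with 20 to 120 N. Pads are 22 mm wide; open, the fingers measure 114 mm over their backs; the gripper's body (76 mm by 85 mm) begins 54 mm behind the grasp point. The pads swing forward as they close: fully open they stand 13 mm farther back than shut.
Start: joints at [-1.421, 0.313, 1.498, -0, 1.331, -0.223], TCP at [191.206, -488.95, 250.294] pointing down, gripper open.
Joint ranges: [-2.94, 2.94], [-0.97, 2.17], [0.19, 2.56], [-1.23, 4.37], [0.02, 3.11], [-2.88, 2.88]. Speed limits (rad/s): [2.39, 2.39, 3.01, 3.14, 3.14, 3.14].

## Interface

Orientations are given as a rotation vector (axis times angle).
In Python, from workcell import r, grab_frame, job gives the robot as it stands.
- The arm moves only by the tool apply_moves, never from a script. Its argument "plan" is a list that holds one entry, the list of rows, each a list of 6 numbers: the shift along the tool's x, y, z as a fraction of full scale, then the turn, a rotation vector about the tool's x, y, z as a fraction of full scale. A call has 1 to 8 rows; each row shifts and turns the commanded pose from where the row before left it, along the tool's axes as they then stand; what a row does not reach is not made up. Full scale, the value 1, is 0.025 m for a shift and 4 degrees for a turn. A row lasts 1/10 s, in which the tool goes at most 50 mm and 8.59 degrees, less where a joint would pass 70% of its speed; a pose out of reach is approached as far as the arm can. A call with a number of a shift or a turn outside -1 to 1 is refused whole. A call with a gripper value outside its range is refused whole. "hand" is the closure, from -1 (fully open) to 1 (shut), set as the call begins (left out, the last holds). The fingers move at their own pace and stop on an object; "newtons" is the grip in N (left out, the last holds). Time passes only in rows, so rows that do not move let the fingers close. It gives the time, the measured TCP pose, the force, the opening and the grip force at its end, in the units of the state.
- r.read_state(): the state, without advancing time (a new reading comes with each control period).
- grab_frame(name): name is "scene" or "top" or "wrist"; returns a dict with "frame" (400x640x3 uint8, blue, green, red), "depth" (400x640 float32, mm along the optical axis (not along the pixel's ray), 0 where there is no reading), "fovy" (degrees; the focal length in pixels is half the picture's height over the tangent of half this angle, whatever the lens; pixels are square), "cx", "cy" (the principal point, pixels), "k1" (the pictures are not rectified: a ray, as slopes to the right and down, at radius r is drawn at 1 + k1 r^2 times it, then the intrinsics apply), "rvec" (rotation vector, rad) and "tvec" (3), from world to camera coordinates, as OpenCV has them; the wrist camera has in their place "tool_from_camera" (4x4, takes a point from camera to tool coordinates, whose origin is the TCP and whose axes are the flange's). Camera axes: x right, y down, z forward; pixel columns grow to the right and rows downward; lengths in mm; the calibration is good to about 2 mm. A picture is of the moment at which its call begins: read the wrist's pose just before it.
- job.sign_off(): hands the job in; it is judged then, once.
The state is a dict: "time_s": time; "joint_positions": joint angles; "qd": joint speeds; "effort": joint torques, N m; "position": TCP position; "tool_rot": TCP orientation; "ft_force": force on the tool from outside, world axes, zero at the start; "torque": the same for the moment, N m; "gripper_width": opening from 0.0 (shut) to 1.0 (fully open); "finger_force": force on a finger pad.
Only numpy, scipy, OpenCV 4.12 (cv2) and the standard library are available. Lean on these libraries where they do the work, as an engineer would, in place of code of your own. Each camera call takes 0.05 s, during which the arm holds its last target. There are 200 camera calls.

## Task

Finish the layer of vial cartons on the dark skid: one carton is already in its yellow outline and stays there; put the other three flat in the three empty outlines, blue seal up, each squarely in its outline so that the four interlock. One of the three has tipped up on its end: it holds glass, so lower it without letting it fall, lay it flat on the bench with its seal up and let go of it, then take it again from there and build it in. Leave everything else on the bench where it stands.

Things in the scene. Friction and masses are not known exactly. Their poses are not given: they have to be found in the camera images.
- slab: Dark skid 170 x 170 mm, top 24 mm up, fixed to the bench; place and yaw vary. Origin: centre of its underside, z up. Four yellow outlines (84 x 50 mm, 3 mm inside the cartons' edges) form a pinwheel, cartons 5 mm apart, with an empty 39 mm square round the slab's centre: one end of each carton's inner long side borders it, the only room for a finger inside the ring.
- slot0 (a point): Centre of outline 0, on the skid's top face; its x runs along the length of the carton that belongs there (either way round), z up. At (-30.5, -47.5) mm in the slab frame. Already occupied by carton_laid.
- slot1 (a point): Centre of outline 1, on the skid's top face; its x runs along the length of the carton that belongs there (either way round), z up. At (47.5, -30.5) mm in the slab frame. Empty at the start.
- slot2 (a point): Centre of outline 2, on the skid's top face; its x runs along the length of the carton that belongs there (either way round), z up. At (30.5, 47.5) mm in the slab frame. Empty at the start.
- slot3 (a point): Centre of outline 3, on the skid's top face; its x runs along the length of the carton that belongs there (either way round), z up. At (-47.5, 30.5) mm in the slab frame. Empty at the start.
- carton_laid: White carton 90 (x) x 56 (y) x 42 (z) mm, about 0.18 kg, loose. Origin: its centre; x along its length, +z out of the face with the blue seal (its top). Brown tape on the underside. It already lies in slot0, seal up.
- carton_a: White carton 90 (x) x 56 (y) x 42 (z) mm, about 0.18 kg, loose. Origin: its centre; x along its length, +z out of the face with the blue seal (its top). Brown tape on the underside. Lies flat on the bench, seal up, at any yaw.
- carton_b: White carton 90 (x) x 56 (y) x 42 (z) mm, about 0.18 kg, loose. Origin: its centre; x along its length, +z out of the face with the blue seal (its top). Brown tape on the underside. Lies flat on the bench, seal up, at any yaw.
- carton_tipped: White carton 90 (x) x 56 (y) x 42 (z) mm, about 0.18 kg, loose. Origin: its centre; x along its length, +z out of the face with the blue seal (its top). Brown tape on the underside. Stands on one end on the bench (90 mm tall, its x vertical pointing down, centre 45 mm up), the seal facing sideways, to the robot's left, within about 45 degrees of +y.
- amber_bottle: Bystander, loose, not to be disturbed. Amber glass bottle, blue cap, radius (mm) 30, 140 high, standing. Origin: centre of its underside. Sizes in mm.
- white_bottle: Bystander, loose, not to be disturbed. White plastic bottle, red cap, radius (mm) 24, 90 high, standing. Origin: centre of its underside. Sizes in mm.
- cap_jar: Bystander, loose, not to be disturbed. Grey jar, white cap, radius (mm) 26, 75 high, standing. Origin: centre of its underside. Sizes in mm.
- vial_rack: Bystander, loose, not to be disturbed. Blue vial rack 70 (x) x 120 (y) x 42 high. Origin: centre of its underside. Sizes in mm.
- mouse: Bystander, loose, not to be disturbed. Black computer mouse 100 (x) x 58 (y) x 32 high. Origin: centre of its underside. Sizes in mm.
- tip_box: Bystander, loose, not to be disturbed. Green box with clear lid 84 (x) x 119 (y) x 70 high. Origin: centre of its underside. Sizes in mm.
- screwdriver: Bystander, loose, not to be disturbed. Screwdriver 180 long along its x, about 30 thick, lying at the far edge. Origin: underside, near the middle of its length. Sizes in mm.
Mind the look-alikes: they are no part of the job. What is shaped like the carton_a but pink is not meant. There is more than one size of the slab; the one meant has the size given above.

How it is judged (in metres and radians):
On the way:
1. the tipped carton lies flat on the bench, seal up, released (angle between carton_tipped's own z axis and vertical below 0.1 rad and height (world z) of carton_tipped below 0.027 m and contact force between carton_tipped and the fingers below 0.3 N), for 0.2 s.
At the end, for the whole second after the job is handed in: Each of the three empty outlines holds one of the three cartons and carton_laid is still in slot0: centre within 9 mm of the slot's centre, length within 0.1 rad of the slot's, seal up within 0.08 rad, resting on the skid (centre 41 to 50 mm above the slab's origin), all at rest (((horizontal distance between carton_a and slot1 below 0.009 m and angle between the x axis of carton_a and the x axis of slot1, either way round below 0.1 rad and z of carton_a in the frame of slab between 0.041 and 0.05 m) or (horizontal distance between carton_b and slot1 below 0.009 m and angle between the x axis of carton_b and the x axis of slot1, either way round below 0.1 rad and z of carton_b in the frame of slab between 0.041 and 0.05 m) or (horizontal distance between carton_tipped and slot1 below 0.009 m and angle between the x axis of carton_tipped and the x axis of slot1, either way round below 0.1 rad and z of carton_tipped in the frame of slab between 0.041 and 0.05 m)) and ((horizontal distance between carton_a and slot2 below 0.009 m and angle between the x axis of carton_a and the x axis of slot2, either way round below 0.1 rad and z of carton_a in the frame of slab between 0.041 and 0.05 m) or (horizontal distance between carton_b and slot2 below 0.009 m and angle between the x axis of carton_b and the x axis of slot2, either way round below 0.1 rad and z of carton_b in the frame of slab between 0.041 and 0.05 m) or (horizontal distance between carton_tipped and slot2 below 0.009 m and angle between the x axis of carton_tipped and the x axis of slot2, either way round below 0.1 rad and z of carton_tipped in the frame of slab between 0.041 and 0.05 m)) and ((horizontal distance between carton_a and slot3 below 0.009 m and angle between the x axis of carton_a and the x axis of slot3, either way round below 0.1 rad and z of carton_a in the frame of slab between 0.041 and 0.05 m) or (horizontal distance between carton_b and slot3 below 0.009 m and angle between the x axis of carton_b and the x axis of slot3, either way round below 0.1 rad and z of carton_b in the frame of slab between 0.041 and 0.05 m) or (horizontal distance between carton_tipped and slot3 below 0.009 m and angle between the x axis of carton_tipped and the x axis of slot3, either way round below 0.1 rad and z of carton_tipped in the frame of slab between 0.041 and 0.05 m)) and horizontal distance between carton_laid and slot0 below 0.009 m and angle between the x axis of carton_laid and the x axis of slot0, either way round below 0.1 rad and z of carton_laid in the frame of slab between 0.041 and 0.05 m and angle between each of carton_a, carton_b, carton_tipped, carton_laid's own z axis and vertical below 0.08 rad and linear speed of each of carton_a, carton_b, carton_tipped, carton_laid below 0.02 m/s); the robot touches nothing.
It fails at once if the tipped carton falls or is knocked over (turns faster than 8 rad/s) (angular speed of carton_tipped above 8 rad/s).
It fails at once if a bystander is moved more than 25 mm or knocked over (distance of any of amber_bottle, white_bottle, cap_jar, vial_rack, mouse, tip_box, screwdriver from where it was at the start of the episode above 0.025 m or angle between any of amber_bottle, white_bottle, cap_jar, vial_rack, mouse, tip_box's own z axis and vertical above 0.4 rad).
It also fails if it takes over 72 s, if anything falls off the work surface, if the arm or the gripper's body presses on something with over 40 N, if the wrist force passes 120 N, or if a joint passes its speed limit or range.

## Working session

There is one attempt and no reset: what is moved stays moved. The work goes in short steps, Python scripts to look and compute and a tool call to move; the robot and the scene stay as the last step left them, time stands still between calls to the robot, and variables do not carry over. Pictures are saved under pics/ and viewed, at most 10 in all, crops included, and the job is handed in when it is done.

Besides the shell and the picture viewer there is one more tool, called after "Request:" as name(argument=value, ...), one argument or row to a line, values as JSON. apply_moves: Moves the arm, as the interface text tells. Shift numbers are shares of 0.025 m and turn numbers shares of 4 degrees, none past 1 either way. Its arguments: {"type":"object","properties":{"plan":{"type":"array"},"hand":{"type":"number"},"newtons":{"type":"number"}},"required":["plan"]}

```bash
ls; mkdir -p pics
python3 - <<'E'
from workcell import r, grab_frame, job
import cv2,numpy as np
s=r.read_state(); print(s)
for n in("top","scene"):
    f=grab_frame(n); cv2.imwrite(f"pics/{n}0.png",f["frame"]); np.savez(f"{n}0.npz",**{k:v for k,v in f.items()})
    print(n,{k:v for k,v in f.items() if k not in("frame","depth")})
E
```

```text
pics
{'time_s': 0.0, 'joint_positions': array([-1.42140531e+00,  3.13472917e-01,  1.49841811e+00,  9.49340394e-06,
        1.33094515e+00, -2.23414255e-01]), 'qd': array([-3.84952537e-04, -1.07187237e-03, -6.76023398e-04,  3.39329001e-04,
        7.17703602e-04, -2.30233929e-06]), 'effort': array([-2.03444042e-04, -4.12273049e+01, -2.59740865e+01, -1.61099742e-04,
        4.21444580e-03,  5.35317881e-06]), 'position': array([ 191.17188222, -488.72875814,  249.73045698]), 'tool_rot': array([-3.08595155e+00, -5.81982097e-01, -8.67182796e-05]), 'ft_force': array([0.01106647, 0.10590999, 0.77688732]), 'torque': array([-0.04462864, -0.00190306,  0.01948272]), 'finger_force': 0.0, 'gripper_width': 0.9976475687829742}
top {'fovy': 48.14261511426652, 'cx': 326.4158348770805, 'cy': 206.86298919334698, 'k1': -0.040236179917735655, 'rvec': array([ 2.17187375, -2.18699514,  0.0607701 ]), 'tvec': array([ -29.90616496,  495.21977395, 1479.89931681])}
scene {'fovy': 52.13975411088546, 'cx': 315.9130545776996, 'cy': 198.15064688402384, 'k1': 0.004509238885996991, 'rvec': array([ 1.58812115,  1.7228571 , -0.92206183]), 'tvec': array([  75.95604183, -201.4708562 , 1790.77695   ])}
```

View pics/top0.png

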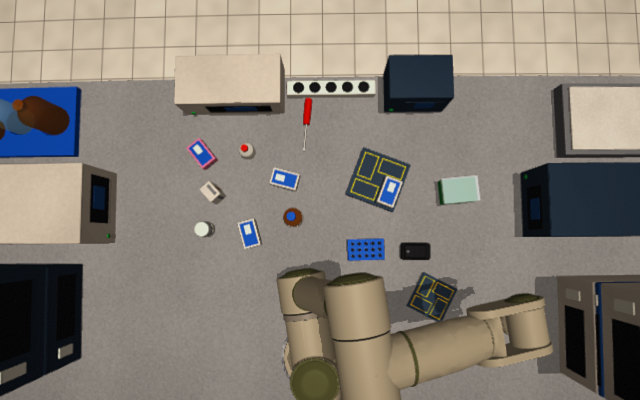

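View pics/scene0.png

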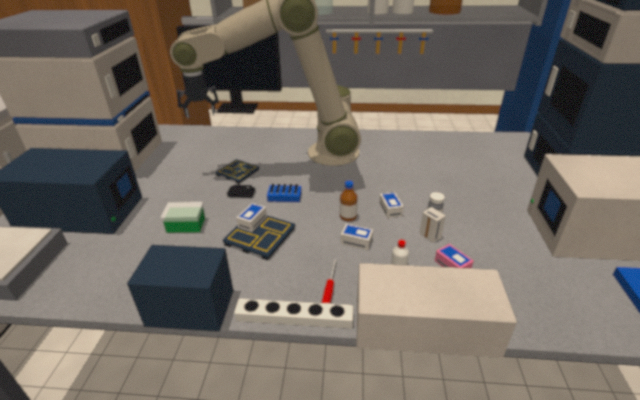

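The top view shows the 170 mm skid at about (378,179), with the laid carton at (390,191). Cartons a and b are at (285,179) and (249,233), and the tipped one is at (210,190). The pink look-alike is at (202,153) and the small decoy skid at (432,296). In the scene view the tipped carton stands at about (432,223), beside the jar.

```bash
cat > h.py <<'E'
import cv2,numpy as np
from scipy.spatial.transform import Rotation as R
def T(rot,t):
    M=np.eye(4); M[:3,:3]=R.from_rotvec(rot).as_matrix(); M[:3,3]=t; return M
def rays(f):
    h,w=f["depth"].shape; fl=h/2/np.tan(np.radians(float(f["fovy"]))/2)
    K=np.array([[fl,0,float(f["cx"])],[0,fl,float(f["cy"])],[0,0,1]])
    g=np.stack(np.meshgrid(np.arange(w),np.arange(h)),-1).reshape(-1,1,2).astype(float)
    u=cv2.undistortPoints(g,K,np.array([float(f["k1"]),0,0,0])).reshape(h,w,2)
    return np.dstack([u,np.ones((h,w))])
def campose(f,tool=None):
    if tool is not None: return tool@np.array(f["tool_from_camera"])
    return np.linalg.inv(T(f["rvec"],f["tvec"]))
def cloud(f,tool=None):
    C=campose(f,tool); P=rays(f)*np.asarray(f["depth"])[...,None]
    return P@C[:3,:3].T+C[:3,3]
def plane(f,z,tool=None):
    C=campose(f,tool); d=rays(f)@C[:3,:3].T; return C[:3,3]+d*((z-C[2,3])/d[...,2])[...,None]
def blobs(m,amin):
    n,l,s,c=cv2.connectedComponentsWithStats(m.astype(np.uint8)); return [(l==i,s[i,4],c[i]) for i in range(1,n) if s[i,4]>=amin]
def rect(P):
    """min-area rect of xy points: centre, (long,short), yaw of long side deg"""
    (c,(a,b),t)=cv2.minAreaRect(P.astype(np.float32))
    if a<b: a,b,t=b,a,t+90
    return np.round(c,1),np.round([a,b],1),round((t+90)%180-90,1)
E
python3 - <<'E'
from h import *
f=np.load("top0.npz"); P=cloud(f); b=f["frame"]; hsv=cv2.cvtColor(b,cv2.COLOR_BGR2HSV)
z=P[...,2]; roi=(P[...,0]>150)&(P[...,0]<850)&(abs(P[...,1])<650)
for lo,hi in((12,34),(34,60),(60,110),(110,200)):
    for m,a,c in blobs(roi&(z>lo)&(z<hi)&(np.asarray(f["depth"])>0),15):
        if a>6000: continue
        q=P[m]; print((lo,hi),a,np.round(c),"z",np.round(np.median(q[:,2]),1),*rect(q[:,:2]),"bgr",np.median(b[m],0))
# blue seals / yellow at plane
for nm,m,zz in(("blue",cv2.inRange(hsv,(100,120,60),(125,255,255))>0,42),("yellow",cv2.inRange(hsv,(20,90,90),(35,255,255))>0,24)):
    Q=plane(f,zz)
    for k,a,c in blobs(m,30):
        q=Q[k][:,:2]
        if abs(q).max()<800 and q[:,0].min()>150: print(nm,a,np.round(c),*rect(q))
E
```

```text
(12, 34) 184 [307. 116.] z 23.0 [781.9  33.1] [135.2  25.7] -4.3 bgr [  2.   10.5 183. ]
(12, 34) 17 [437. 110.] z 23.4 [ 819.6 -411.5] [30.1  2.5] -89.5 bgr [19. 15. 11.]
(12, 34) 95 [257. 112.] z 22.3 [818.1 206.7] [195.6   6.8] -88.9 bgr [59. 69. 77.]
(12, 34) 73 [412. 111.] z 22.1 [ 819.3 -326.2] [130.   4.] -89.4 bgr [23. 21. 18.]
(12, 34) 37 [211. 113.] z 21.9 [818.9 353.3] [85.3  4.9] 88.4 bgr [61. 70. 79.]
(12, 34) 2070 [375. 176.] z 24.6 [ 588.3 -205.8] [171.6 170.6] -21.0 bgr [71. 61. 49.]
(12, 34) 22 [251. 155.] z 22.5 [674.5 221.3] [45.4 17.3] -48.0 bgr [78. 88. 94.]
(12, 34) 31 [210. 163.] z 21.0 [648.1 357.4] [57.1 23. ] -28.9 bgr [52. 44. 96.]
(12, 34) 15 [297. 183.] z 23.2 [574.6  63.3] [48.4  2. ] -16.4 bgr [ 84.  94. 101.]
(12, 34) 34 [440. 193.] z 19.4 [ 539.8 -412.5] [76.   3.4] 5.0 bgr [16. 47.  8.]
(12, 34) 32 [220. 194.] z 23.2 [544.4 323.4] [65.6 33. ] 2.4 bgr [72.  81.5 89.5]
(12, 34) 31 [258. 231.] z 24.2 [417.6 195.8] [86.5  2.6] 15.3 bgr [73. 81. 88.]
(12, 34) 23 [212. 228.] z 23.2 [425.8 349.9] [43.9 12.9] 5.2 bgr [74. 83. 91.]
(12, 34) 546 [366. 249.] z 
[... 2356 characters left out ...]
170. 194. 213.]
(110, 200) 79 [291. 216.] z 139.9 [460.8  73.7] [29.5 28.7] -34.0 bgr [183.  84.  30.]
blue 208 [201. 154.] [678.3 387.1] [75.5 41.1] 38.8
blue 216 [285. 179.] [588.8 106.4] [75.8 40.7] 74.5
blue 227 [389. 193.] [ 543.4 -241.4] [76.4 42.2] -21.3
blue 63 [291. 216.] [464.  83.] [26.4 26.3] 89.6
blue 227 [249. 235.] [408.2 223.2] [75.1 41.7] 15.3
blue 704 [366. 249.] [ 354.4 -160.3] [119.7  68.6] -88.5
yellow 133 [368. 165.] [ 632.6 -171.8] [87.1 52.3] -21.3
yellow 139 [391. 169.] [ 620.7 -250.8] [87.2 53. ] 69.1
yellow 140 [364. 189.] [ 553.7 -159.7] [86.6 53. ] 68.9
yellow 83 [426. 286.] [ 231.  -356.6] [62.  39.5] -27.7
yellow 42 [440. 287.] [ 230.  -411.9] [69.2 31.7] -84.6
```

```bash
cat >> h.py <<'E'
from scipy.linalg import expm,logm
def down(yaw_y):
    """tool pointing down, tool y at yaw_y deg"""
    t=np.radians(yaw_y); y=np.array([np.cos(t),np.sin(t),0]); z=np.array([0,0,-1.]); return np.c_[np.cross(y,z),y,z]
def pose(p,Rm):
    M=np.eye(4); M[:3,:3]=Rm; M[:3,3]=p; return M
def now():
    from workcell import r
    s=r.read_state(); return T(s["tool_rot"],s["position"]),s
def row(cur,tgt,n=None):
    """one row repeated n times carries cur to tgt"""
    D=np.linalg.inv(cur)@tgt; rv=R.from_matrix(D[:3,:3]).as_rotvec(degrees=True)
    n=n or int(np.ceil(max(np.abs(D[:3,3]).max()/25,np.abs(rv).max()/4,1e-9)*1.04))
    while 1:
        d=np.real(expm(logm(D)/n)); a=np.r_[d[:3,3]/25,R.from_matrix(d[:3,:3]).as_rotvec(degrees=True)/4]
        if np.abs(a).max()<=1: break
        n+=1
    print(n,"x",np.round(a,3).tolist()); return tgt
E
python3 - <<'E'
from h import *
c,s=now(); A=np.array([597.8,134.7]); 
c=row(c,pose([*A,150],down(-15.3)),32); row(c,pose([*A,26],down(-15.3)))
E
```

```text
32 x [0.951, -0.162, 0.125, -0.0, -0.0, -0.417]
6 x [0.0, 0.0, 0.827, 0.0, 0.0, 0.0]
```

Request:
apply_moves(
  plan=[
    [[0.95,-0.16,0.12,0,0,-0.42],[0.95,-0.16,0.12,0,0,-0.42],[0.95,-0.16,0.12,0,0,-0.42],[0.95,-0.16,0.12,0,0,-0.42],[0.95,-0.16,0.12,0,0,-0.42],[0.95,-0.16,0.12,0,0,-0.42],[0.95,-0.16,0.12,0,0,-0.42],[0.95,-0.16,0.12,0,0,-0.42]],
  ],
  hand=-1,
  newtons=60,
)

```text
time_s: 0.9
position: [345.8, -373.0, 225.9]
tool_rot: [-2.997, -0.941, 0.0]
ft_force: [0.1, -0.5, 0.5]
gripper_width: 1.001
finger_force: 0.0
```

Request:
apply_moves(
  plan=[
    [[0.95,-0.16,0.12,0,0,-0.42],[0.95,-0.16,0.12,0,0,-0.42],[0.95,-0.16,0.12,0,0,-0.42],[0.95,-0.16,0.12,0,0,-0.42],[0.95,-0.16,0.12,0,0,-0.42],[0.95,-0.16,0.12,0,0,-0.42],[0.95,-0.16,0.12,0,0,-0.42],[0.95,-0.16,0.12,0,0,-0.42]],
  ],
)

```text
time_s: 1.7
position: [468.5, -225.1, 201.9]
tool_rot: [-2.866, -1.285, 0.0]
ft_force: [0.6, -0.3, -0.8]
gripper_width: 1.001
finger_force: 0.0
```

Request:
apply_moves(
  plan=[
    [[0.95,-0.16,0.12,0,0,-0.42],[0.95,-0.16,0.12,0,0,-0.42],[0.95,-0.16,0.12,0,0,-0.42],[0.95,-0.16,0.12,0,0,-0.42],[0.95,-0.16,0.12,0,0,-0.42],[0.95,-0.16,0.12,0,0,-0.42],[0.95,-0.16,0.12,0,0,-0.42],[0.95,-0.16,0.12,0,0,-0.42]],
  ],
)

```text
time_s: 2.5
position: [553.5, -52.7, 177.8]
tool_rot: [-2.696, -1.612, 0.001]
ft_force: [-0.1, -0.3, 0.9]
gripper_width: 0.995
finger_force: 0.0
```

Request:
apply_moves(
  plan=[
    [[0.95,-0.16,0.12,0,0,-0.42],[0.95,-0.16,0.12,0,0,-0.42],[0.95,-0.16,0.12,0,0,-0.42],[0.95,-0.16,0.12,0,0,-0.42],[0.95,-0.16,0.12,0,0,-0.42],[0.95,-0.16,0.12,0,0,-0.42],[0.95,-0.16,0.12,0,0,-0.42],[0.95,-0.16,0.12,0,0,-0.42]],
  ],
)

```text
time_s: 3.3
position: [596.1, 134.7, 153.7]
tool_rot: [-2.489, -1.916, 0.001]
ft_force: [-0.3, -0.2, 0.2]
gripper_width: 1.001
finger_force: 0.0
```

Run:
```python
from h import *
from workcell import grab_frame
c,s=now(); f=grab_frame("wrist"); P=cloud(f,c); b=f["frame"]
cv2.imwrite("pics/w1.png",b)
for m,a,k in blobs((P[...,2]>36)&(P[...,2]<50),300): print(a,np.round(k),np.round(np.median(P[m][:,2]),1),*rect(P[m][:,:2]))
A=np.array([597.8,134.7]); row(c,pose([*A,26],down(-15.3)),6)
```

```text
2671 [617.  77.] 43.2 [819.1 166.3] [110.6   5.2] -88.6
8743 [ 56. 149.] 42.6 [409.5 224.2] [91.6 56.7] 15.7
7326 [323. 230.] 42.7 [589.4 106.9] [90.8 56.2] 74.6
6 x [0.003, 0.011, 0.852, -0.002, 0.001, 0.02]
```

View pics/w1.png

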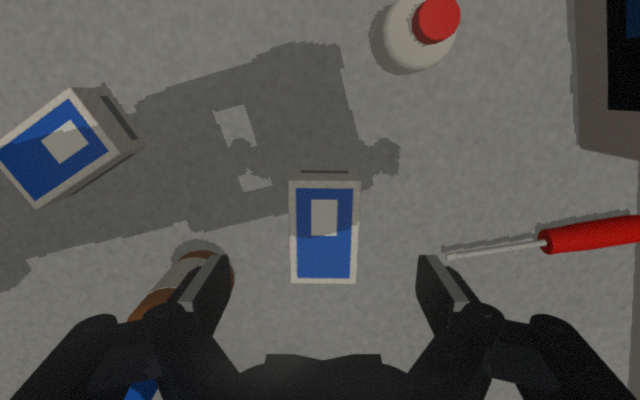

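The wrist view shows carton a at (323,230) between the open fingers, and its position agrees with the top view to 1 mm. I'll descend, grip and lift.

Request:
apply_moves(
  plan=[
    [[0,0.01,0.86,0,0,0.02],[0,0.01,0.86,0,0,0.02],[0,0.01,0.86,0,0,0.02],[0,0.01,0.86,0,0,0.02],[0,0.01,0.86,0,0,0.02],[0,0.01,0.86,0,0,0.02]],
  ],
)

```text
time_s: 3.95
position: [597.4, 133.2, 24.1]
tool_rot: [-2.498, -1.904, 0.001]
ft_force: [0.1, 0.8, -0.4]
gripper_width: 0.999
finger_force: 0.0
```

Request:
apply_moves(
  plan=[
    [[0,0,0,0,0,0],[0,0,0,0,0,0],[0,0,0,0,0,0],[0,0,0,0,0,0],[0,0,0,0,0,0],[0,0,0,0,0,0]],
  ],
  hand=1,
  newtons=70,
)

```text
time_s: 4.55
position: [598.1, 133.3, 26.3]
tool_rot: [2.498, 1.904, 0.002]
ft_force: [-0.7, -1.1, 5.6]
gripper_width: 0.646
finger_force: 75.4
```

Request:
apply_moves(
  plan=[
    [[0,0,-0.3,0,0,0],[0,0,-0.8,0,0,0],[0,0,-1,0,0,0],[0,0,-1,0,0,0]],
  ],
)

```text
time_s: 4.95
position: [597.3, 133.3, 103.6]
tool_rot: [-2.498, -1.904, 0.001]
ft_force: [-0.0, 0.4, -2.3]
gripper_width: 0.645
finger_force: 74.3
```

Run:
```python
from h import *
from workcell import grab_frame
c,s=now(); f=grab_frame("wrist"); P=cloud(f,c)
print(s["position"],s["gripper_width"],s["finger_force"],s["ft_force"])
Q=(P-c[:3,3])@c[:3,:3]  # tool frame
hsv=cv2.cvtColor(f["frame"],cv2.COLOR_BGR2HSV)
m=(abs(Q[...,2]+19)<14)&(abs(Q[...,1])<32)&(Q[...,0]>-90)&(Q[...,0]<90)&(hsv[...,2]>90)
for k,a,x in blobs(m,500):
    q=Q[k]; A=np.c_[q[:,:2],np.ones(len(q))]; co=np.linalg.lstsq(A,q[:,2],rcond=None)[0]
    print(a,np.round(x),np.round(q.min(0)),np.round(q.max(0)),"tilt deg",np.round(np.degrees(co[:2]),1),*rect(q[:,:2]))
```

```text
[597.26311476 133.32382476 103.60190102] 0.6448165311748281 74.29064869880676 [-0.04784253  0.42486851 -2.27271273]
14517 [323. 302.] [-31. -28. -19.] [18. 31. -5.] tilt deg [4.1 0.1] [-6.3  1.4] [58.  48.7] -89.6
```

```bash
cat >> h.py <<'E'
SL=np.array([587.4,-205.2]); SY=-21.1
def slab(x,y):
    t=np.radians(SY); return SL+np.array([[np.cos(t),-np.sin(t)],[np.sin(t),np.cos(t)]])@[x,y]
E
python3 - <<'E'
from h import *
c,s=now(); a=slab(47.5,-2.5); print(a)
c=row(c,pose([*a,115],down(-21.1)),16); row(c,pose([*a,51],down(-21.1)))
E
```

```text
[ 630.81530088 -224.63223222]
16 x [-0.827, 0.353, -0.017, 0.005, -0.002, 0.09]
3 x [0.0, 0.0, 0.853, 0.0, 0.0, -0.0]
```

Request:
apply_moves(
  plan=[
    [[-0.83,0.35,-0.02,0,0,0.09],[-0.83,0.35,-0.02,0,0,0.09],[-0.83,0.35,-0.02,0,0,0.09],[-0.83,0.35,-0.02,0,0,0.09],[-0.83,0.35,-0.02,0,0,0.09],[-0.83,0.35,-0.02,0,0,0.09],[-0.83,0.35,-0.02,0,0,0.09],[-0.83,0.35,-0.02,0,0,0.09]],
  ],
)

```text
time_s: 5.8
position: [617.0, -46.6, 106.2]
tool_rot: [-2.545, -1.84, 0.001]
ft_force: [0.8, 0.9, -2.8]
gripper_width: 0.642
finger_force: 74.5
```

Request:
apply_moves(
  plan=[
    [[-0.83,0.35,-0.02,0,0,0.09],[-0.83,0.35,-0.02,0,0,0.09],[-0.83,0.35,-0.02,0,0,0.09],[-0.83,0.35,-0.02,0,0,0.09],[-0.83,0.35,-0.02,0,0,0.09],[-0.83,0.35,-0.02,0,0,0.09],[-0.83,0.35,-0.02,0,0,0.09],[-0.83,0.35,-0.02,0,0,0.09]],
  ],
)

```text
time_s: 6.6
position: [627.5, -226.3, 110.1]
tool_rot: [-2.59, -1.776, 0.001]
ft_force: [1.5, -0.5, -2.0]
gripper_width: 0.647
finger_force: 74.5
```

Run:
```python
from h import *
from workcell import grab_frame
f=grab_frame("wrist"); c,s=now(); P=cloud(f,c); print(np.round(s["position"],1),R.from_matrix(c[:3,:3]).as_rotvec())
Q=(P-c[:3,3])@c[:3,:3]
hsv=cv2.cvtColor(f["frame"],cv2.COLOR_BGR2HSV)
m=(Q[...,2]<-10)&(Q[...,2]>-24)&(abs(Q[...,1])<27)&(Q[...,0]>-60)&(Q[...,0]<30)
for k,a,x in blobs(m,500):
    q=Q[k]; q=q[abs(q[:,2]-np.median(q[:,2]))<3]; A=np.c_[q[:,:2],np.ones(len(q))]; co=np.linalg.lstsq(A,q[:,2],rcond=None)[0]
    print(a,np.round(x),np.round(q.min(0)),np.round(q.max(0)),"tilt deg",np.round(np.degrees(co[:2]),1),co[2],*rect(q[:,:2]))
for k,a,x in blobs((P[...,2]>62)&(P[...,2]<71),800): print("top~66",a,np.round(x),*rect(P[k][:,:2]))
cv2.imwrite("pics/w2.png",f["frame"])
a=slab(47.5,-2.5); c=row(c,pose([*a,115],down(-21.1)),1); row(c,pose([*a,51],down(-21.1)),3)
```

```text
[ 627.3 -230.   110.2] [ 2.59301698e+00  1.77213078e+00 -1.38083204e-03]
13744 [321. 305.] [-31. -27. -19.] [ 18.  27. -13.] tilt deg [ 0.7 -0. ] -16.272237945636007 [-6.5 -0. ] [54.  49.5] 90.0
top~66 4515 [171. 277.] [ 536.8 -228.9] [72.9 39.4] -21.2
1 x [0.25, 0.054, -0.193, 0.003, 0.017, -0.05]
3 x [0.0, 0.0, 0.853, 0.0, 0.0, -0.0]
```

View pics/w2.png

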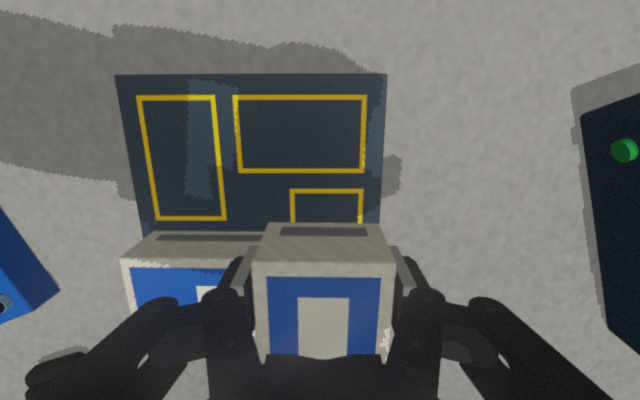

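Carton a is held level, about 60 mm above skid slot1. I'll correct sideways, lower it and release.

Request:
apply_moves(
  plan=[
    [[0.25,0.05,0,0,0,-0.05],[0,0,0.7,0,0,0],[0,0,0.7,0,0,0],[0,0,0.6,0,0,0],[0,0,0.3,0,0,0],[0,0,0,0,0,0]],
  ],
)

```text
time_s: 7.25
position: [630.8, -219.6, 52.1]
tool_rot: [-2.586, -1.781, 0.001]
ft_force: [-0.9, 0.2, -2.0]
gripper_width: 0.645
finger_force: 74.5
```

Run:
```python
from h import *
c,s=now(); print(s["position"],s["ft_force"]); a=slab(47.5,-2.5); row(c,pose([*a,50.3],down(-21.1)),1)
```

```text
[ 630.84946681 -219.55155137   52.11381074] [-0.88432076  0.22929734 -2.03205313]
1 x [-0.19, 0.071, 0.072, -0.03, -0.005, 0.051]
```

Request:
apply_moves(
  plan=[
    [[-0.19,0.07,0.04,0,0,0.05],[0,0,0.02,0,0,0],[0,0,0,0,0,0]],
  ],
)

```text
time_s: 7.55
position: [631.4, -225.6, 52.4]
tool_rot: [2.591, 1.776, 0.001]
ft_force: [0.2, 0.3, -2.4]
gripper_width: 0.645
finger_force: 74.5
```

Run:
```python
from h import *
c,s=now(); print(s["position"],s["ft_force"]); a=slab(47.5,-2.5); row(c,pose([*a,50.3],down(-21.1)),1)
```

```text
[ 631.35086935 -225.60646583   52.38472202] [ 0.2416656   0.28527388 -2.36568909]
1 x [0.029, -0.034, 0.083, 0.014, 0.001, -0.011]
```

Request:
apply_moves(
  plan=[
    [[0.03,-0.03,0.08,0,0,0],[0,0,0,0,0,0]],
  ],
)

```text
time_s: 7.75
position: [631.0, -224.5, 50.3]
tool_rot: [2.59, 1.776, 0.001]
ft_force: [0.7, -1.1, 0.4]
gripper_width: 0.646
finger_force: 74.7
```

Request:
apply_moves(
  plan=[
    [[0,0,0,0,0,0],[0,0,0,0,0,0],[0,0,0,0,0,0],[0,0,0,0,0,0],[0,0,-0.5,0,0,0],[0,0,-1,0,0,0],[0,0,-1,0,0,0],[0,0,-1,0,0,0]],
  ],
  hand=-1,
)

```text
time_s: 8.55
position: [630.8, -224.3, 139.4]
tool_rot: [2.59, 1.776, 0.001]
ft_force: [-0.1, 0.0, 0.1]
gripper_width: 1.001
finger_force: 0.0
```

Run:
```python
from h import *
from workcell import grab_frame
c,s=now(); print(s["position"])
# tilted grasp for tipped carton: seal dir n, tool tilted a deg from down (tool z = -cos a zhat - sin a n)
n=np.array([np.cos(np.radians(131.8)),np.sin(np.radians(131.8)),0])
def tilt(a):
    a=np.radians(a); z=-np.cos(a)*np.array([0,0,1])-np.sin(a)*n
    y=np.array([np.cos(np.radians(41.8)),np.sin(np.radians(41.8)),0]); y=-y if YS<0 else y
    return np.c_[np.cross(y,z),y,z]
p=np.array([545,341.2,0])
for YS in(1,-1):
    rv=R.from_matrix(c[:3,:3].T@tilt(45)).as_rotvec(degrees=True); print(YS,np.round(rv,1))
```

```text
[ 630.77590941 -224.32368484  139.36892655]
1 [-24.6 -40.3 -59.5]
-1 [-45.5  27.8 110.1]
```

Run:
```python
from h import *
from workcell import grab_frame
f=grab_frame("wrist"); print(np.round(f["tool_from_camera"],2))
f=grab_frame("top"); P=cloud(f); z=P[...,2]; roi=(P[...,0]>300)&(P[...,0]<760)&(abs(P[...,1])<500)
for lo,hi in((62,72),(80,100)):
    for m,a,k in blobs(roi&(z>lo)&(z<hi),40): print((lo,hi),a,np.round(k),np.round(np.median(z[m]),1),*rect(P[m][:,:2]))
c,s=now()
n=np.array([np.cos(np.radians(131.8)),np.sin(np.radians(131.8)),0]); y=np.array([np.cos(np.radians(41.8)),np.sin(np.radians(41.8)),0])
def tilt(a):
    a=np.radians(a); z=-np.cos(a)*np.array([0,0,1])-np.sin(a)*n; return np.c_[np.cross(y,z),y,z]
p=np.array([545,341.2,0]); via=np.array([545,341.2,0])
# grasp point 66 mm up, pre 110 mm back along tool z
G=pose(np.array([545,341.2,64]),tilt(45)); pre=G.copy(); pre[:3,3]-=110*G[:3,2]; print("pre",pre[:3,3])
v=pose([540,150,215],down(30)); c=row(c,v); c=row(c,pose(pre[:3,3]+[0,0,60],tilt(45))); c=row(c,pre); row(c,G)
```

```text
[[  -0.     -0.95   -0.3    76.82]
 [   1.     -0.      0.      0.5 ]
 [  -0.     -0.3     0.95 -124.06]
 [   0.      0.      0.      1.  ]]
(62, 72) 49 [246. 150.] 65.1 [683.2 228.5] [37.3 30.8] -52.8
(62, 72) 48 [400. 167.] 66.8 [ 622.8 -271.5] [30.7 21.9] 63.4
(62, 72) 501 [456. 189.] 69.0 [ 545.8 -455.9] [94.4 84.1] -84.8
(80, 100) 40 [244. 147.] 90.0 [684.7 231.2] [20.5 18.8] -45.5
(80, 100) 242 [209. 191.] 90.4 [544.6 341.5] [58.3 43.3] 41.9
(80, 100) 103 [294. 215.] 93.3 [465.  73.] [59.1 49.6] 60.3
pre [493.15594074 399.1844248  141.78174593]
16 x [0.98, -0.189, -0.184, 0.006, 0.004, -0.799]
12 x [0.756, 0.353, -0.231, -0.097, -0.934, -0.233]
2 x [0.849, -0.0, 0.849, 0.0, -0.0, 0.0]
5 x [0.0, -0.0, 0.88, 0.0, -0.0, 0.0]
```

Request:
apply_moves(
  plan=[
    [[0.98,-0.19,-0.18,0,0,-0.8],[0.98,-0.19,-0.18,0,0,-0.8],[0.98,-0.19,-0.18,0,0,-0.8],[0.98,-0.19,-0.18,0,0,-0.8],[0.98,-0.19,-0.18,0,0,-0.8],[0.98,-0.19,-0.18,0,0,-0.8],[0.98,-0.19,-0.18,0,0,-0.8],[0.98,-0.19,-0.18,0,0,-0.8]],
  ],
)

```text
time_s: 9.45
position: [626.7, -25.2, 173.4]
tool_rot: [-2.13, -2.309, 0.0]
ft_force: [0.6, -0.3, -0.1]
gripper_width: 1.001
finger_force: 0.0
```

Request:
apply_moves(
  plan=[
    [[0.98,-0.19,-0.18,0,0,-0.8],[0.98,-0.19,-0.18,0,0,-0.8],[0.98,-0.19,-0.18,0,0,-0.8],[0.98,-0.19,-0.18,0,0,-0.8],[0.98,-0.19,-0.18,0,0,-0.8],[0.98,-0.19,-0.18,0,0,-0.8],[0.98,-0.19,-0.18,0,0,-0.8],[0.98,-0.19,-0.18,0,0,-0.8]],
  ],
)

```text
time_s: 10.25
position: [537.5, 151.5, 209.4]
tool_rot: [-1.566, -2.723, 0.0]
ft_force: [1.1, -0.4, -0.3]
gripper_width: 0.998
finger_force: 0.0
```

Request:
apply_moves(
  plan=[
    [[0.76,0.35,-0.23,-0.1,-0.93,-0.23],[0.76,0.35,-0.23,-0.1,-0.93,-0.23],[0.76,0.35,-0.23,-0.1,-0.93,-0.23],[0.76,0.35,-0.23,-0.1,-0.93,-0.23],[0.76,0.35,-0.23,-0.1,-0.93,-0.23],[0.76,0.35,-0.23,-0.1,-0.93,-0.23]],
  ],
)

```text
time_s: 10.85
position: [519.2, 278.6, 225.9]
tool_rot: [1.265, 2.466, -0.223]
ft_force: [0.6, 0.1, 0.1]
gripper_width: 1.0
finger_force: 0.0
```

Request:
apply_moves(
  plan=[
    [[0.76,0.35,-0.23,-0.1,-0.93,-0.23],[0.76,0.35,-0.23,-0.1,-0.93,-0.23],[0.76,0.35,-0.23,-0.1,-0.93,-0.23],[0.76,0.35,-0.23,-0.1,-0.93,-0.23],[0.76,0.35,-0.23,-0.1,-0.93,-0.23],[0.76,0.35,-0.23,-0.1,-0.93,-0.23],[0,0,0,0,0,0],[0,0,0,0,0,0]],
  ],
)

```text
time_s: 11.65
position: [489.7, 400.3, 195.6]
tool_rot: [0.979, 2.188, -0.4]
ft_force: [0.6, -1.0, 0.6]
gripper_width: 1.0
finger_force: 0.0
```

```bash
cat >> h.py <<'E'
n=np.array([np.cos(np.radians(131.8)),np.sin(np.radians(131.8)),0]); yc=np.array([np.cos(np.radians(41.8)),np.sin(np.radians(41.8)),0])
def tilt(a):
    a=np.radians(a); z=-np.cos(a)*np.array([0,0,1])-np.sin(a)*n; return np.c_[np.cross(yc,z),yc,z]
E
python3 - <<'E'
from h import *
from workcell import grab_frame
c,s=now(); f=grab_frame("wrist"); P=cloud(f,c); cv2.imwrite("pics/w3.png",f["frame"])
print(s["position"],np.round(s["joint_positions"],2),"rot err",np.round(R.from_matrix(c[:3,:3].T@tilt(45)).as_rotvec(degrees=True),1))
near=np.hypot(P[...,0]-545,P[...,1]-341)<60
m=near&(abs(P[...,2]-90)<4); print("top",m.sum(),rect(P[m][:,:2]))
G=pose(np.array([545,341.2,64])+9*n,tilt(45)); pre=G.copy(); pre[:3,3]-=110*G[:3,2]; print(pre[:3,3])
c=row(c,pre); row(c,G)
E
```

```text
[489.74997284 400.33959723 195.61378663] [ 0.76  0.69  1.25 -0.81  1.34  0.29] rot err [ 0.2 -0.2 -0.1]
top 2193 (array([543.8, 343. ]), array([56., 42.]), 41.3)
[487.15714851 405.8937088  141.78174593]
2 x [0.842, 0.033, 0.681, 0.019, -0.027, -0.013]
5 x [0.0, 0.0, 0.88, 0.0, -0.0, 0.0]
```

View pics/w3.png

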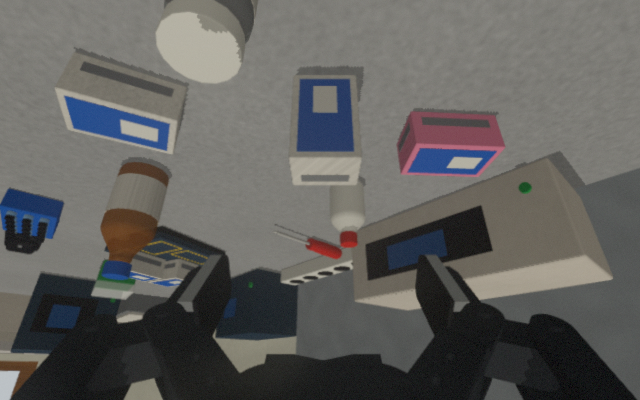

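The tipped carton is at (325,130) with its seal facing the tool, and the jar at (205,40) is clear of the approach. I'll approach slowly.

Request:
apply_moves(
  plan=[
    [[0.84,0.03,0.68,0.02,-0.03,-0.01],[0.84,0.03,0.68,0.02,-0.03,-0.01],[0,0,0,0,0,0],[0,0,0,0,0,0]],
  ],
)

```text
time_s: 12.1
position: [488.1, 405.1, 143.5]
tool_rot: [0.98, 2.183, -0.404]
ft_force: [0.0, -0.1, 0.4]
gripper_width: 1.002
finger_force: 0.0
```

Run:
```python
from h import *
c,s=now()
G=pose(np.array([544.2,342.2,64])+9*n,tilt(45)); print(s["position"],s["joint_positions"][3]); row(c,G,6)
```

```text
[488.13536884 405.10729765 143.53456911] -0.8298360294720982
6 x [0.021, -0.001, 0.73, 0.0, 0.003, -0.007]
```

Request:
apply_moves(
  plan=[
    [[0.02,0,0.73,0,0,0],[0.02,0,0.73,0,0,0],[0.02,0,0.73,0,0,0],[0.02,0,0.73,0,0,0],[0.02,0,0.73,0,0,0],[0.02,0,0.73,0,0,0],[0,0,0,0,0,0],[0,0,0,0,0,0]],
  ],
)

```text
time_s: 12.9
position: [537.9, 349.5, 63.1]
tool_rot: [0.979, 2.183, -0.404]
ft_force: [0.1, -0.4, 0.4]
gripper_width: 1.002
finger_force: 0.0
```

Run:
```python
from h import *
from workcell import grab_frame
c,s=now(); f=grab_frame("wrist"); P=cloud(f,c); Q=(P-c[:3,3])@c[:3,:3]; print(s["position"],s["ft_force"])
near=(np.hypot(P[...,0]-545,P[...,1]-341)<50)&(P[...,2]>50)&(P[...,2]<87)
m=near&(abs(Q[...,1])<33)&(Q[...,2]>-60); print(m.sum(),np.percentile(Q[m],[1,50,99],axis=0).round(1), ((P[m][:,:2]-[544.2,342.2])@n[:2]).mean())
```

```text
[537.87941279 349.47787342  63.14497799] [ 0.11991732 -0.38649163  0.41563386]
12798 [[ -9.2 -26.6 -24.5]
 [  2.7   0.5 -12.8]
 [ 16.9  27.5   1.2]] 20.660300494311127
```

Request:
apply_moves(
  plan=[
    [[0,0,0,0,0,0],[0,0,0,0,0,0],[0,0,0,0,0,0],[0,0,0,0,0,0],[0,0,0,0,0,0],[0,0,0,0,0,0]],
  ],
  hand=1,
  newtons=70,
)

```text
time_s: 13.55
position: [537.8, 350.0, 63.5]
tool_rot: [0.978, 2.183, -0.403]
ft_force: [-3.1, 3.3, 6.6]
gripper_width: 0.646
finger_force: 74.8
```

Request:
apply_moves(
  plan=[
    [[-0.15,0,-0.15,0,0,0],[-0.4,0,-0.4,0,0,0],[-0.6,0,-0.6,0,0,0],[-0.3,0,-0.3,0,0,0],[0,0,0,0,0,0]],
  ],
)

```text
time_s: 14.05
position: [538.1, 349.8, 116.0]
tool_rot: [0.98, 2.182, -0.401]
ft_force: [-0.2, -0.6, -2.5]
gripper_width: 0.644
finger_force: 74.4
```

Run:
```python
from h import *
c,s=now(); print(s["position"],s["ft_force"],s["finger_force"],np.round(s["joint_positions"],2))
row(c,pose(s["position"]+[10,-20,0],tilt(-45)))
```

```text
[538.09352796 349.82292222 116.03222353] [-0.15639394 -0.55442951 -2.49262404] 74.414963722229 [ 0.66  0.76  1.34 -0.88  1.15  0.35]
24 x [-0.04, -0.01, 0.001, 0.003, 0.938, -0.001]
```

Request:
apply_moves(
  plan=[
    [[-0.04,-0.01,0,0,0.94,0],[-0.04,-0.01,0,0,0.94,0],[-0.04,-0.01,0,0,0.94,0],[-0.04,-0.01,0,0,0.94,0],[-0.04,-0.01,0,0,0.94,0],[-0.04,-0.01,0,0,0.94,0],[-0.04,-0.01,0,0,0.94,0],[-0.04,-0.01,0,0,0.94,0]],
  ],
)

```text
time_s: 14.85
position: [540.2, 342.9, 117.4]
tool_rot: [1.186, 2.648, -0.155]
ft_force: [-0.2, 0.6, -1.8]
gripper_width: 0.644
finger_force: 74.2
```

Request:
apply_moves(
  plan=[
    [[-0.04,-0.01,0,0,0.94,0],[-0.04,-0.01,0,0,0.94,0],[-0.04,-0.01,0,0,0.94,0],[-0.04,-0.01,0,0,0.94,0],[-0.04,-0.01,0,0,0.94,0],[-0.04,-0.01,0,0,0.94,0],[-0.04,-0.01,0,0,0.94,0],[-0.04,-0.01,0,0,0.94,0]],
  ],
)

```text
time_s: 15.65
position: [544.0, 335.6, 117.6]
tool_rot: [-1.183, -2.641, -0.158]
ft_force: [-0.0, 0.3, -1.4]
gripper_width: 0.647
finger_force: 74.2
```

Request:
apply_moves(
  plan=[
    [[-0.04,-0.01,0,0,0.94,0],[-0.04,-0.01,0,0,0.94,0],[-0.04,-0.01,0,0,0.94,0],[-0.04,-0.01,0,0,0.94,0],[-0.04,-0.01,0,0,0.94,0],[-0.04,-0.01,0,0,0.94,0],[-0.04,-0.01,0,0,0.94,0],[-0.04,-0.01,0,0,0.94,0]],
  ],
)

```text
time_s: 16.45
position: [547.3, 329.0, 113.8]
tool_rot: [-0.977, -2.179, -0.407]
ft_force: [-0.8, 0.2, -2.0]
gripper_width: 0.642
finger_force: 74.2
```

Run:
```python
from h import *
from workcell import grab_frame
c,s=now(); print(s["position"],s["finger_force"],np.round(s["joint_positions"],2),"err",np.round(R.from_matrix(c[:3,:3].T@tilt(-45)).as_rotvec(degrees=True),1))
for nm in("wrist","top"):
    f=grab_frame(nm); P=cloud(f,c if nm=="wrist" else None)
    W=P-c[:3,3]; L=np.stack([W@n,W@yc,W[...,2]],-1) # n, y, up about TCP
    hsv=cv2.cvtColor(f["frame"],cv2.COLOR_BGR2HSV)
    bl=cv2.inRange(hsv,(100,120,50),(125,255,255))>0
    m=bl&(abs(L[...,0])<80)&(abs(L[...,1])<30)&(abs(L[...,2])<60)
    q=L[m]; print(nm,len(q))
    if len(q)>20:
        co=np.linalg.lstsq(np.c_[q[:,:2],np.ones(len(q))],q[:,2],rcond=None)[0]; print("slope deg n,y",np.degrees(co[:2]).round(1),"z0",co[2].round(1),q.min(0).round(),q.max(0).round())
    cv2.imwrite(f"pics/{nm}4.png",f["frame"])
```

```text
[547.28942891 329.04179923 113.75191792] 74.24130320549011 [ 0.13  0.87  1.13  0.63  1.64 -0.72] err [ 0.  -0.3 -0.1]
wrist 14194
slope deg n,y [ 0.3 -0.2] z0 10.9 [-21. -21.   8.] [57. 23. 13.]
top 241
slope deg n,y [-0.9 -3.5] z0 10.7 [-26. -28.   2.] [54. 19. 45.]
```

The carton is now level, seal up, with its underside 31 mm below the TCP. I'll shift it 20 mm away from the white bottle and lower it.

Request:
apply_moves(
  plan=[
    [[0.57,0,0.57,0,0,0],[-0.6,0,0.6,0,0,0],[-0.6,0,0.6,0,0,0],[-0.6,0,0.6,0,0,0],[-0.35,0,0.35,0,0,0],[0,0,0,0,0,0],[0,0,0,0,0,0]],
  ],
)

```text
time_s: 17.25
position: [534.3, 344.5, 38.8]
tool_rot: [-0.977, -2.182, -0.408]
ft_force: [-0.5, -0.5, 0.2]
gripper_width: 0.644
finger_force: 74.3
```

Run:
```python
from h import *
from workcell import grab_frame
c,s=now(); print(s["position"],s["ft_force"])
f=grab_frame("wrist"); P=cloud(f,c); W=P-c[:3,3]; L=np.stack([W@n,W@yc,W[...,2]],-1)
bl=cv2.inRange(cv2.cvtColor(f["frame"],cv2.COLOR_BGR2HSV),(100,120,50),(125,255,255))>0
q=P[bl&(abs(L[...,0])<80)&(abs(L[...,1])<30)&(abs(L[...,2])<60)]; print(np.percentile(q[:,2],[5,50,95]).round(1))
```

```text
[534.26760035 344.54551329  38.75132974] [-0.53715593 -0.50909527  0.17933623]
[48.7 49.7 50.7]
```

Request:
apply_moves(
  plan=[
    [[-0.1,0,0.1,0,0,0],[-0.1,0,0.1,0,0,0],[0,0,0,0,0,0],[0,0,0,0,0,0]],
  ],
)

```text
time_s: 17.7
position: [534.2, 344.8, 32.0]
tool_rot: [-0.977, -2.183, -0.409]
ft_force: [0.5, 0.2, 1.4]
gripper_width: 0.648
finger_force: 74.3
```

Request:
apply_moves(
  plan=[
    [[0,0,0,0,0,0],[0,0,0,0,0,0],[0,0,0,0,0,0],[0,0,0,0,0,0],[0,0,0,0,0,0],[0,0,0,0,0,0]],
  ],
  hand=-1,
)

```text
time_s: 18.3
position: [533.9, 344.7, 31.6]
tool_rot: [-0.977, -2.182, -0.407]
ft_force: [0.5, 0.1, -0.2]
gripper_width: 1.002
finger_force: 0.0
```

Request:
apply_moves(
  plan=[
    [[0,0,-0.4,0,0,0],[0,0,-1,0,0,0],[0.5,0,-1,0,0,0],[0.5,0,-1,0,0,0],[0.5,0,-0.5,0,0,0],[0,0,0,0,0,0],[0,0,0,0,0,0]],
  ],
)

```text
time_s: 19.0
position: [561.8, 312.9, 126.3]
tool_rot: [-0.977, -2.182, -0.407]
ft_force: [-0.1, -0.5, -1.3]
gripper_width: 1.001
finger_force: 0.0
```

Run:
```python
from h import *
from workcell import grab_frame
c,s=now(); print(s["position"])
f=grab_frame("wrist"); P=cloud(f,c)
for m,a,k in blobs((P[...,2]>37)&(P[...,2]<47)&(np.hypot(P[...,0]-530,P[...,1]-350)<130),500): print(a,np.round(k),np.median(P[m][:,2]),*rect(P[m][:,:2]))
f=grab_frame("top"); P=cloud(f)
for m,a,k in blobs((P[...,2]>37)&(P[...,2]<47)&(P[...,0]<750)&(P[...,0]>300),150): print("top",a,np.round(k),np.median(P[m][:,2]),*rect(P[m][:,:2]))
for m,a,k in blobs((P[...,2]>62)&(P[...,2]<71)&(P[...,0]<750)&(P[...,0]>300)&(P[...,1]<-100)&(P[...,1]>-350),150): print("top66",a,np.round(k),np.median(P[m][:,2]),*rect(P[m][:,:2]))
print(slab(47.5,-30.5),slab(-30.5,-47.5))
```

```text
[561.84755135 312.93462204 126.30710921]
8236 [323. 234.] 42.63469844319242 [522.9 357.8] [90.5 56.2] -48.1
top 290 [198. 151.] 42.509671794695464 [677.1 388.4] [88.1 56.2] 37.6
top 408 [208. 199.] 42.934937773679394 [523.2 358. ] [91.3 58.1] -47.5
top66 390 [393. 167.] 66.77453332763832 [ 621.7 -251.8] [90.1 56.4] 67.5
top66 414 [389. 191.] 66.62900267253588 [ 541.9 -238.5] [90.7 55.8] -21.4
[ 620.73539026 -250.7549312 ] [ 541.8450688  -238.53539026]
```

Run:
```python
from h import *
c,s=now(); A=np.array([522.9,357.8])+29*np.array([np.cos(np.radians(-48.1)),np.sin(np.radians(-48.1))]); print(A)
c=row(c,pose([*A,115],down(41.9)),12); row(c,pose([*A,28],down(41.9)),4)
```

```text
[542.26714411 336.21496516]
12 x [0.079, 0.004, 0.076, -0.001, -0.943, -0.003]
4 x [0.0, -0.0, 0.87, 0.0, 0.0, 0.0]
```

Request:
apply_moves(
  plan=[
    [[0.08,0,0.08,0,-0.94,0],[0.08,0,0.08,0,-0.94,0],[0.08,0,0.08,0,-0.94,0],[0.08,0,0.08,0,-0.94,0],[0.08,0,0.08,0,-0.94,0],[0.08,0,0.08,0,-0.94,0],[0.08,0,0.08,0,-0.94,0],[0.08,0,0.08,0,-0.94,0]],
  ],
)

```text
time_s: 19.9
position: [547.1, 329.2, 120.7]
tool_rot: [-1.184, -2.646, -0.155]
ft_force: [-0.7, -0.0, 0.8]
gripper_width: 0.998
finger_force: 0.0
```

Request:
apply_moves(
  plan=[
    [[0.08,0,0.08,0,-0.94,0],[0.08,0,0.08,0,-0.94,0],[0.08,0,0.08,0,-0.94,0],[0.08,0,0.08,0,-0.94,0],[0,0,0,0,0,0],[0,0,0,0,0,0],[0,0,0,0,0,0]],
  ],
)

```text
time_s: 20.6
position: [541.9, 335.5, 115.0]
tool_rot: [-1.284, -2.865, -0.002]
ft_force: [0.5, -0.9, 1.2]
gripper_width: 1.0
finger_force: 0.0
```

Run:
```python
from h import *
c,s=now(); A=np.array([542.3,336.2]); print(s["position"])
row(c,pose([*A,28],down(41.9)),4)
```

```text
[541.87017286 335.47322672 114.96390379]
4 x [0.001, 0.008, 0.87, 0.001, -0.009, -0.011]
```

Request:
apply_moves(
  plan=[
    [[0,0.01,0.87,0,0,0],[0,0.01,0.87,0,0,0],[0,0.01,0.87,0,0,0],[0,0.01,0.87,0,0,0],[0,0,0,0,0,0]],
  ],
)

```text
time_s: 21.1
position: [541.3, 335.5, 25.4]
tool_rot: [-1.283, -2.862, 0.004]
ft_force: [0.0, -0.1, 0.3]
gripper_width: 0.999
finger_force: 0.0
```

Request:
apply_moves(
  plan=[
    [[0,0,0,0,0,0],[0,0,0,0,0,0],[0,0,0,0,0,0],[0,0,0,0,0,0],[0,0,0,0,0,0],[0,0,0,0,0,0]],
  ],
  hand=1,
)

```text
time_s: 21.7
position: [543.4, 336.9, 30.2]
tool_rot: [1.283, 2.866, 0.005]
ft_force: [0.1, -0.3, 6.3]
gripper_width: 0.64
finger_force: 74.9
```

Request:
apply_moves(
  plan=[
    [[0,0,-0.3,0,0,0],[0,0,-0.8,0,0,0],[0,0,-1,0,0,0],[0,0,-1,0,0,0],[0,0,-1,0,0,0],[0,0,-1,0,0,0],[0,0,-1,0,0,0],[0,0,-0.9,0,0,0]],
  ],
)

```text
time_s: 22.5
position: [542.2, 336.4, 205.2]
tool_rot: [-1.284, -2.867, -0.003]
ft_force: [-0.1, 0.0, -1.9]
gripper_width: 0.644
finger_force: 74.0
```

Run:
```python
from h import *
c,s=now(); print(s["position"],s["finger_force"]); a=slab(-47.5,1.5); print(a)
row(c,pose([*a,140],down(-21.1)),24)
```

```text
[542.21625675 336.4065974  205.17378308] 74.04643177986145
[ 543.62470231 -186.70072131]
24 x [-0.899, -0.183, 0.108, 0.001, -0.001, 0.655]
```

Request:
apply_moves(
  plan=[
    [[-0.9,-0.18,0.05,0,0,0.65],[-0.9,-0.18,0.05,0,0,0.65],[-0.9,-0.18,0.05,0,0,0.65],[-0.9,-0.18,0.05,0,0,0.65],[-0.9,-0.18,0.05,0,0,0.65],[-0.9,-0.18,0.05,0,0,0.65],[-0.9,-0.18,0.05,0,0,0.65],[-0.9,-0.18,0.05,0,0,0.65]],
  ],
)

```text
time_s: 23.3
position: [608.9, 165.5, 193.5]
tool_rot: [-1.782, -2.586, -0.002]
ft_force: [-0.0, -0.1, -2.1]
gripper_width: 0.642
finger_force: 74.3
```

Request:
apply_moves(
  plan=[
    [[-0.9,-0.18,0.05,0,0,0.65],[-0.9,-0.18,0.05,0,0,0.65],[-0.9,-0.18,0.05,0,0,0.65],[-0.9,-0.18,0.05,0,0,0.65],[-0.9,-0.18,0.05,0,0,0.65],[-0.9,-0.18,0.05,0,0,0.65],[-0.9,-0.18,0.05,0,0,0.65],[-0.9,-0.18,0.05,0,0,0.65]],
  ],
)

```text
time_s: 24.1
position: [610.3, -17.0, 183.3]
tool_rot: [-2.22, -2.222, -0.002]
ft_force: [0.1, 0.1, -1.2]
gripper_width: 0.64
finger_force: 74.3
```

Request:
apply_moves(
  plan=[
    [[-0.9,-0.18,0.2,0,0,0.66],[-0.9,-0.18,0.2,0,0,0.66],[-0.9,-0.18,0.2,0,0,0.66],[-0.9,-0.18,0.2,0,0,0.66],[-0.9,-0.18,0.2,0,0,0.66],[-0.9,-0.18,0.2,0,0,0.66],[-0.9,-0.18,0.2,0,0,0.66],[-0.9,-0.18,0.2,0,0,0.66]],
  ],
)

```text
time_s: 24.9
position: [546.4, -187.9, 142.9]
tool_rot: [-2.589, -1.777, -0.001]
ft_force: [-0.2, 0.5, -1.4]
gripper_width: 0.647
finger_force: 74.3
```

Request:
apply_moves(
  plan=[
    [[0,0,0,0,0,0],[0,0,0,0,0,0],[0,0,0,0,0,0]],
  ],
)

```text
time_s: 25.2
position: [547.4, -186.5, 143.1]
tool_rot: [-2.587, -1.782, -0.002]
ft_force: [-0.7, 0.9, -2.2]
gripper_width: 0.646
finger_force: 74.2
```

```bash
cat > held.py <<'E'
from h import *
from workcell import grab_frame
def held():
    c,s=now(); f=grab_frame("wrist"); P=cloud(f,c); Q=(P-c[:3,3])@c[:3,:3]
    bl=cv2.inRange(cv2.cvtColor(f["frame"],cv2.COLOR_BGR2HSV),(0,0,80),(180,255,255))>0
    m=bl&(Q[...,2]<-6)&(Q[...,2]>-26)&(abs(Q[...,1])<31)&(Q[...,0]>-60)&(Q[...,0]<35)
    m=max(blobs(m,300),key=lambda t:t[1])[0]; q=Q[m]; t=np.percentile(q[:,2],30); q=q[abs(q[:,2]-t)<2.5]
    co=np.linalg.lstsq(np.c_[q[:,:2],np.ones(len(q))],q[:,2],rcond=None)[0]
    print("pos",s["position"].round(1),"held: slope",np.degrees(co[:2]).round(1),"top z",co[2].round(1),q.min(0).round(1),q.max(0).round(1),rect(q[:,:2]))
    for k,a,x in blobs((P[...,2]>62)&(P[...,2]<71)&(abs(Q[...,1])>34),800): print("top~66",a,np.round(x),*rect(P[k][:,:2]))
    return c,s
E
python3 - <<'E'
from held import *
c,s=held(); a=slab(-47.5,1.5); c=row(c,pose([*a,s["position"][2]],down(-21.1)),1)
E
```

```text
pos [ 547.4 -186.5  143.1] held: slope [-0.3  0.1] top z -12.4 [-15.3 -30.9 -15.2] [ 35.   28.3 -10.4] (array([ 9.9, -1.4]), array([59.1, 50.3]), 89.8)
top~66 7394 [456. 245.] [ 622.5 -245.8] [81.4 56.7] 68.2
1 x [-0.06, -0.14, -0.0, 0.002, -0.02, 0.052]
```

Request:
apply_moves(
  plan=[
    [[-0.06,-0.14,0.8,0,0,0.05],[0,0,0.9,0,0,0],[0,0,0.9,0,0,0],[0,0,0.6,0,0,0],[0,0,0.2,0,0,0],[0,0,0,0,0,0],[0,0,0,0,0,0],[0,0,0,0,0,0]],
  ],
)

```text
time_s: 26.05
position: [543.7, -187.4, 58.7]
tool_rot: [2.591, 1.776, 0.002]
ft_force: [0.7, 0.9, -1.2]
gripper_width: 0.643
finger_force: 74.2
```

```bash
sed -i 's/Q\[...,0\]<35/Q[...,0]<90/' held.py
python3 - <<'E'
from held import *
c,s=held(); print(s["ft_force"]); a=slab(-47.5,1.5); c=row(c,pose([*a,53.8],down(-21.1)),1)
E
```

```text
pos [ 543.7 -187.4   58.7] held: slope [0.1 0.1] top z -12.5 [-15.2 -30.9 -15.2] [ 75.9  31.  -10.3] (array([30.4, -0.2]), array([90.5, 61.9]), -0.7)
top~66 9882 [551. 294.] [ 626.8 -235.1] [59.4 57.8] 67.4
[ 0.71219188  0.90516778 -1.23790456]
1 x [0.023, -0.013, 0.194, 0.018, -0.014, -0.012]
```

Request:
apply_moves(
  plan=[
    [[-0.03,0,0.1,0,0,0],[0,0,0.09,0,0,0],[0,0,0,0,0,0]],
  ],
)

```text
time_s: 26.4
position: [543.1, -188.2, 54.2]
tool_rot: [-2.591, -1.776, -0.002]
ft_force: [-4.7, 1.6, 10.8]
gripper_width: 0.646
finger_force: 75.5
```

Request:
apply_moves(
  plan=[
    [[0,0,0,0,0,0],[0,0,0,0,0,0],[0,0,0,0,0,0],[0,0,0,0,0,0],[0,0,-0.5,0,0,0],[0,0,-1,0,0,0],[0,0,-1,0,0,0],[0,0,-1,0,0,0]],
  ],
  hand=-1,
)

```text
time_s: 27.2
position: [543.0, -188.0, 142.3]
tool_rot: [-2.591, -1.775, -0.002]
ft_force: [0.4, -0.4, -0.2]
gripper_width: 1.003
finger_force: 0.0
```

Run:
```python
from h import *
from workcell import grab_frame
c,s=now(); f=grab_frame("wrist"); P=cloud(f,c)
for m,a,k in blobs((P[...,2]>61)&(P[...,2]<72),1500): print(a,np.round(k),*rect(P[m][:,:2]))
print(slab(-47.5,30.5),slab(47.5,-30.5))
A=np.array([409.3,223.6])-30.5*np.array([np.cos(np.radians(15.6)),np.sin(np.radians(15.6))]); print(s["position"],A)
v=pose([460,60,210],down(50)); c=row(c,v)
c=row(c,pose([*A,140],down(105.6)))
```

```text
11971 [322. 167.] [ 554.  -159.7] [90.2 56.3] 69.6
6824 [463. 237.] [ 621.1 -249.7] [89.6 57.1] 68.0
8852 [345. 275.] [ 541.7 -236.9] [90.3 56.2] -21.6
[ 554.06460974 -159.6450688 ] [ 620.73539026 -250.7549312 ]
[ 542.98306697 -188.04559954  142.33636382] [379.92354171 215.39794547]
19 x [0.585, -0.061, -0.142, 0.001, -0.001, -0.936]
15 x [0.32, 0.364, 0.187, -0.0, 0.0, -0.927]
```

Slot3 is filled within 1 mm and 0.7°. Next is carton b, using the shorter yaw.

Run:
```python
from h import *
c,s=now(); A=np.array([379.9,215.4])
c=row(c,pose([440,60,205],down(-52)),12); row(c,pose([*A,120],down(-74.4)))
```

```text
12 x [0.482, -0.772, -0.197, 0.008, -0.002, 0.643]
7 x [0.121, -0.95, 0.486, -0.0, -0.0, 0.8]
```

Request:
apply_moves(
  plan=[
    [[0.48,-0.77,-0.3,0,0,0.64],[0.48,-0.77,-0.3,0,0,0.64],[0.48,-0.77,-0.3,0,0,0.64],[0.48,-0.77,-0.3,0,0,0.64],[0.48,-0.77,-0.3,0,0,0.64],[0.48,-0.77,-0.3,0,0,0.64]],
  ],
)

```text
time_s: 27.85
position: [473.6, -70.5, 186.6]
tool_rot: [-2.807, -1.41, -0.002]
ft_force: [0.2, -0.2, 0.2]
gripper_width: 1.001
finger_force: 0.0
```

Request:
apply_moves(
  plan=[
    [[0.48,-0.77,-0.3,0,0,0.64],[0.48,-0.77,-0.26,0,0,0.64],[0.48,-0.77,0,0,0,0.64],[0.48,-0.77,0,0,0,0.64],[0.48,-0.77,0,0,0,0.64],[0.48,-0.77,0,0,0,0.64]],
  ],
)

```text
time_s: 28.45
position: [438.3, 60.7, 200.5]
tool_rot: [-2.97, -1.023, -0.002]
ft_force: [0.2, 0.0, 0.7]
gripper_width: 1.001
finger_force: 0.0
```

Request:
apply_moves(
  plan=[
    [[0.12,-0.95,0,0,0,0.8],[0.12,-0.95,0,0,0,0.8],[0.12,-0.95,0,0,0,0.8],[0.12,-0.95,0.2,0,0,0.8],[0.12,-0.95,0.6,0,0,0.8],[0.12,-0.95,1,0,0,0.8],[0.12,-0.95,1,0,0,0.8]],
  ],
)

```text
time_s: 29.15
position: [378.0, 216.0, 130.1]
tool_rot: [-3.111, -0.426, -0.004]
ft_force: [1.0, -0.7, -0.7]
gripper_width: 1.001
finger_force: 0.0
```

Request:
apply_moves(
  plan=[
    [[0,0,0,0,0,0],[0,0,0,0,0,0],[0,0,0,0,0,0]],
  ],
)

```text
time_s: 29.45
position: [378.9, 214.7, 131.1]
tool_rot: [-3.111, -0.429, -0.004]
ft_force: [0.1, -0.2, 0.3]
gripper_width: 1.001
finger_force: 0.0
```

Run:
```python
from h import *
from workcell import grab_frame
c,s=now(); f=grab_frame("wrist"); P=cloud(f,c); A=np.array([379.9,215.4])
for m,a,k in blobs((P[...,2]>36)&(P[...,2]<48)&(np.hypot(P[...,0]-409,P[...,1]-223)<70),800): print(a,np.round(k),*rect(P[m][:,:2]))
print(s["position"],np.round(s["joint_positions"],2)); row(c,pose([*A,29],down(-74.4)),4)
```

```text
10697 [321. 162.] [408.8 224.4] [89.8 56.2] 15.4
[378.85776132 214.66045255 131.06784804] [0.24 0.26 1.91 0.   0.96 1.54]
5 x [0.008, -0.003, 0.817, -0.003, -0.007, 0.006]
```

Request:
apply_moves(
  plan=[
    [[0.01,-0.01,0.82,0,0,0],[0.01,-0.01,0.82,0,0,0],[0.01,-0.01,0.82,0,0,0],[0.01,-0.01,0.82,0,0,0],[0.01,-0.01,0.78,0,0,0],[0,0,0,0,0,0]],
  ],
)

```text
time_s: 30.1
position: [378.6, 216.0, 27.5]
tool_rot: [-3.111, -0.428, 0.004]
ft_force: [-0.2, 0.3, 0.2]
gripper_width: 1.0
finger_force: 0.0
```

Request:
apply_moves(
  plan=[
    [[0,0,0,0,0,0],[0,0,0,0,0,0],[0,0,0,0,0,0],[0,0,0,0,0,0],[0,0,0,0,0,0],[0,0,0,0,0,0]],
  ],
  hand=1,
)

```text
time_s: 30.7
position: [379.8, 216.8, 30.0]
tool_rot: [-3.111, -0.429, -0.005]
ft_force: [-1.0, -1.5, 6.7]
gripper_width: 0.642
finger_force: 74.7
```

Request:
apply_moves(
  plan=[
    [[0,0,-0.3,0,0,0],[0,0,-0.8,0,0,0],[0,0,-1,0,0,0],[0,0,-1,0,0,0],[0,0,-1,0,0,0],[0,0,-1,0,0,0],[0,0,-1,0,0,0],[0,0,-0.9,0,0,0]],
  ],
)

```text
time_s: 31.5
position: [378.7, 216.4, 205.6]
tool_rot: [-3.111, -0.43, -0.003]
ft_force: [1.0, 0.6, -1.9]
gripper_width: 0.644
finger_force: 74.2
```

Run:
```python
from held import *
c,s=held(); a=slab(0,47.5); print(s["finger_force"],a)
row(c,pose([*a,150],down(-111.1)),20)
```

```text
pos [378.7 216.4 205.6] held: slope [ 0.2 -0. ] top z -12.8 [-15.1 -27.7 -15.3] [ 75.3  28.5 -10.5] (array([30. ,  0.3]), array([90.4, 55.9]), 0.4)
74.22627925872803 [ 604.49984839 -160.8847071 ]
20 x [0.483, 0.753, 0.111, -0.001, -0.001, 0.46]
```

Request:
apply_moves(
  plan=[
    [[0.48,0.75,0,0,0,0.46],[0.48,0.75,0,0,0,0.46],[0.48,0.75,0,0,0,0.46],[0.48,0.75,0,0,0,0.46],[0.48,0.75,0,0,0,0.46],[0.48,0.75,0,0,0,0.46],[0.48,0.75,0,0,0,0.46],[0.48,0.75,0,0,0,0.46]],
  ],
)

```text
time_s: 32.35
position: [497.7, 83.5, 203.5]
tool_rot: [-3.14, -0.025, -0.0]
ft_force: [0.1, -0.0, -1.3]
gripper_width: 0.642
finger_force: 74.1
```

Request:
apply_moves(
  plan=[
    [[0.48,0.75,0,0,0,0.46],[0.48,0.75,0,0,0,0.46],[0.48,0.75,0,0,0,0.46],[0.48,0.75,0,0,0,0.46],[0.48,0.75,0.2,0,0,0.46],[0.48,0.75,0.2,0,0,0.46]],
  ],
)

```text
time_s: 32.95
position: [562.3, -33.1, 193.3]
tool_rot: [-3.128, 0.277, -0.0]
ft_force: [1.0, -0.2, -1.2]
gripper_width: 0.64
finger_force: 74.1
```

Request:
apply_moves(
  plan=[
    [[0.48,0.75,0.3,0,0,0.46],[0.48,0.75,0.4,0,0,0.46],[0.48,0.75,0.4,0,0,0.46],[0.48,0.75,0.4,0,0,0.46],[0.48,0.75,0.2,0,0,0.46],[0.48,0.75,0.1,0,0,0.46],[0,0,0,0,0,0],[0,0,0,0,0,0]],
  ],
)

```text
time_s: 33.75
position: [603.1, -159.0, 148.0]
tool_rot: [-3.087, 0.575, 0.001]
ft_force: [0.2, -0.4, -1.9]
gripper_width: 0.642
finger_force: 74.2
```

Run:
```python
from held import *
c,s=held(); a=slab(0.5,47.5); print(a); row(c,pose([*a,s["position"][2]],down(-111.1)),1)
```

```text
pos [ 603.1 -159.   148. ] held: slope [ 0.2 -0. ] top z -12.7 [-15.4 -28.2 -15. ] [ 75.2  28.1 -10.4] (array([29.9, -0.1]), array([90.5, 55.8]), 0.6)
top~66 9989 [458. 139.] [ 620.9 -250.5] [90.6 56.5] 68.4
top~66 8054 [459. 241.] [ 542.2 -237.6] [89.7 57.1] -21.2
[ 604.96632515 -161.0647055 ]
1 x [0.1, 0.051, -0.0, -0.023, 0.015, 0.003]
```

Request:
apply_moves(
  plan=[
    [[0.1,0.05,0.5,0,0,0],[0,0,0.9,0,0,0],[0,0,0.5,0,0,0],[0,0,0,0,0,0],[0,0,0,0,0,0],[0,0,0,0,0,0]],
  ],
)

```text
time_s: 34.4
position: [605.8, -161.2, 101.5]
tool_rot: [-3.088, 0.574, -0.002]
ft_force: [0.4, -0.7, -1.4]
gripper_width: 0.645
finger_force: 74.2
```

Run:
```python
from h import *
c,s=now(); a=slab(0.6,47.5); print(s["position"]); row(c,pose([*a,53.6],down(-111.1)),3)
```

```text
[ 605.76276896 -161.22398472  101.46139358]
3 x [-0.01, 0.002, 0.638, -0.006, -0.006, 0.002]
```

Request:
apply_moves(
  plan=[
    [[-0.03,0,0.6,0,0,0],[0,0,0.7,0,0,0],[0,0,0.45,0,0,0],[0,0,0.1,0,0,0],[0,0,0,0,0,0],[0,0,0,0,0,0]],
  ],
)

```text
time_s: 35.0
position: [605.0, -161.0, 55.0]
tool_rot: [-3.088, 0.575, -0.002]
ft_force: [0.7, -0.8, -0.4]
gripper_width: 0.643
finger_force: 74.5
```

Run:
```python
from held import *
c,s=held(); a=slab(0.6,47.5); print(s["ft_force"]); row(c,pose([*a,53.6],down(-111.1)),1)
```

```text
pos [ 605. -161.   55.] held: slope [-0.2 -0. ] top z -12.4 [-36.1 -28.1 -15.2] [ 75.2  29.8 -10.4] (array([19.9,  0.4]), array([111.2,  57.8]), -0.8)
top~66 32363 [528. 178.] [ 620.7 -251. ] [89.4 56.3] 68.2
top~66 9883 [558. 300.] [ 557.1 -243.2] [58.9 57.4] -21.6
top~66 814 [448. 379.] [ 542.9 -197.7] [26.5 10.7] -19.8
[ 0.72672381 -0.81828663 -0.42663029]
1 x [0.005, 0.003, 0.055, -0.017, -0.012, 0.005]
```

Request:
apply_moves(
  plan=[
    [[0,0,0.05,0,0,0],[0,0,0,0,0,0]],
  ],
)

```text
time_s: 35.25
position: [604.9, -161.0, 54.0]
tool_rot: [-3.088, 0.574, -0.002]
ft_force: [-1.8, 0.5, 4.8]
gripper_width: 0.644
finger_force: 75.0
```

Request:
apply_moves(
  plan=[
    [[0,0,0,0,0,0],[0,0,0,0,0,0],[0,0,0,0,0,0],[0,0,0,0,0,0],[0,0,-0.5,0,0,0],[0,0,-1,0,0,0],[0,0,-1,0,0,0],[0,0,-1,0,0,0]],
  ],
  hand=-1,
)

```text
time_s: 36.05
position: [604.6, -160.9, 142.5]
tool_rot: [-3.087, 0.574, -0.001]
ft_force: [-0.0, -0.1, -0.0]
gripper_width: 1.001
finger_force: 0.0
```

Request:
apply_moves(
  plan=[
    [[-1,0,-1,0,0,0],[-1,0,-1,0,0,0],[-1,0,-1,0,0,0],[-1,0,-1,0,0,0],[-1,0,0,0,0,0],[0,0,0,0,0,0],[0,0,0,0,0,0],[0,0,0,0,0,0]],
  ],
)

```text
time_s: 36.85
position: [488.5, -116.4, 240.6]
tool_rot: [-3.087, 0.575, -0.0]
ft_force: [-0.2, -0.2, 0.0]
gripper_width: 1.003
finger_force: 0.0
```

Run:
```python
from h import *
from workcell import grab_frame
c,s=now(); print(s["position"])
for nm in("wrist","top"):
    f=grab_frame(nm); P=cloud(f,c if nm=="wrist" else None); cv2.imwrite(f"pics/end_{nm}.png",f["frame"])
    for m,a,k in blobs((P[...,2]>62)&(P[...,2]<71)&(np.hypot(*(P[...,:2]-SL).transpose(2,0,1))<115),60 if nm=="top" else 1500): print(nm,a,np.round(k),np.median(P[m][:,2]).round(1),*rect(P[m][:,:2]))
for q in((-30.5,-47.5),(47.5,-30.5),(30.5,47.5),(-47.5,30.5)): print(slab(*q).round(1))
```

```text
[ 488.46644358 -116.38150033  240.61968981]
wrist 3787 [323.  28.] 66.8 [ 611.9 -163.3] [55.6 44. ] 68.8
wrist 1632 [417.   7.] 66.5 [ 600.  -241.3] [89.5 11.6] 68.7
wrist 6886 [430.  75.] 66.7 [ 542.3 -237.5] [90.  56.9] -21.3
wrist 6595 [342.  96.] 66.7 [ 554.5 -159.4] [90.3 56.5] 69.4
top 395 [369. 163.] 66.6 [ 633.  -172.6] [89.9 55.8] -21.5
top 395 [393. 167.] 66.6 [ 621.6 -251.6] [90.  57.2] 68.4
top 225 [393. 188.] 66.8 [ 542.4 -238.8] [89.  55.7] -21.7
[ 541.8 -238.5]
[ 620.7 -250.8]
[ 633.  -171.9]
[ 554.1 -159.6]
```

View pics/end_wrist.png

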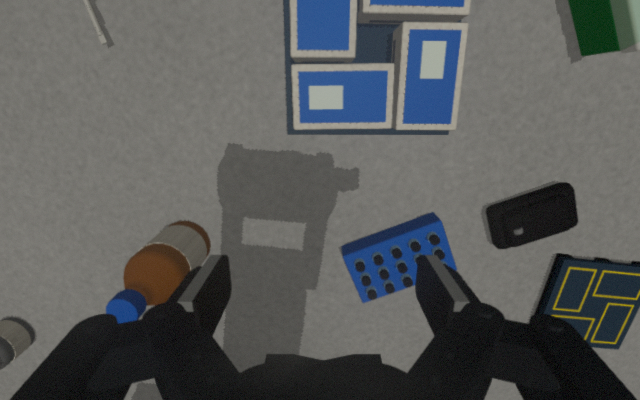

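The last view shows the pinwheel closed around the skid, at about (380,60), with all seals up. All four cartons are within 1.2 mm of their slots, and the gripper is clear, so I'm handing the job in.

```bash
python3 -c "
from workcell import job
print(job.sign_off())"
```

```text
the job is handed in; nothing more can be done
None
```

The job is handed in: the tipped carton was lowered, laid flat seal up and released, and all four cartons now interlock on the skid, each measured within about 1.2 mm and 1° of its outline; the verdict itself was not returned.

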